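Set the drained tube rack down on its feet and park it

ROBOT

A 6-joint arm with a two-finger parallel gripper is mounted at the origin on a cart in front of the work surface, level with it; the furniture and walls round the work are solid. World frame = base frame: x ahead of the robot, y to its left, z up, the work surface at z = 0. Lengths are in m, angles in rad, forces in N, time in s.
With the tool pointing down it reaches from about 0.375 to 0.975 m from the base axis. Payload 3.8 kg.
Tool frame: the origin (TCP) lies on the centre line of the jaws, within the pads' length; the fingertips stand 14 mm ahead of it and the grasp point (between the pads) lies 5 mm behind it; x points along the fingers, y is the direction in which the jaws open and shut, and the axes are right-handed (so a half turn about x gives the same grasp; the last joint's range is limited). The gripper opens to 85 mm and grips with 20 to 120 N. Pads are 22 mm wide; open, the fingers measure 114 mm over their backs; the gripper's body (76 mm by 85 mm) begins 54 mm behind the grasp point. The pads swing forward as they close: fully open they stand 13 mm farther back than shut.
Start: joints at [-1.218, 0.264, 1.604, -0, 1.274, -0.037], TCP at [0.256, -0.624, 0.245] pointing down, gripper open.
Joint ranges: [-2.63, 2.63], [-0.94, 2.18], [0.31, 2.57], [-1.31, 4.45], [0, 2.66], [-2.55, 2.55]. Speed limits (rad/s): [2.57, 2.57, 3.14, 3.14, 3.14, 3.14].

INTERFACE

Orientations are given as a rotation vector (axis times angle).
In Python, from workcell import bot gives the robot as it stands.
- The arm moves only by the shell command python3 -m creep 'ROWS' [FORCE]. ROWS is JSON, a list of rows, each an object with "grip": the finger opening in cm, from 0 to 8.54; "dp": the shift along the tool's x, y, z in cm, a list of three; "rotation": the turn, a rotation vector about the tool's x, y, z in rad, a list of three. A call has 1 to 5 rows; each row is the pose to reach, as a shift and turn from the pose commanded when the call began, along the tool's axes at that moment; what a row does not reach only later rows make up. A row lasts 1/12 s, in which the tool goes at most 41.7 mm and 7.16 degrees, less where a joint would pass 70% of its speed; a pose out of reach is approached as far as the arm can. A call with a gripper value outside its range is refused whole. The fingers move at their own pace and stop on an object; FORCE is the grip in N (left out, the last holds). Time passes only in rows, so rows that repeat a pose let the fingers close. It gives the time, the measured TCP pose, the force and the opening at its end, in the units of the state.
- bot.read_state(): the state, without advancing time (a new reading comes with each control period).
- bot.read_camera(name): name is "scene" or "top"; returns (picture, depth): 420x560x3 uint8, red, green, blue; 420x560 float32, m along the optical axis (not along the pixel's ray), 0 where there is no reading.
- bot.get_calibration(name): a dict with "fx", "fy", "cx", "cy" (pixels), "rvec" (rotation vector, rad) and "tvec" (3), from world to camera coordinates, as OpenCV has them. Camera axes: x right, y down, z forward; pixel columns grow to the right and rows downward; lengths in m; the calibration is good to about 2 mm. A picture is of the moment at which its call begins. get_calibration takes no time and is no camera call.
- bot.finish_job(): hands the job in, once; it reports no verdict.
The state is a dict: "time": time; "q": joint angles; "joint_vel": joint speeds; "joint_torque": joint torques, N m; "tool_pos": TCP position; "tcp_rot": TCP orientation; "wrist_force": force on the tool from outside, world axes, zero at the start; "torque": the same for the moment, N m; "width": opening from 0.0 (shut) to 1.0 (fully open).
Only numpy, scipy, OpenCV 4.12 (cv2) and the standard library are available. Lean on these libraries where they do the work, as an engineer would, in place of code of your own. Each camera call takes 0.05 s, during which the arm holds its last target.

TASK

The wooden test tube rack was left standing on its end to drain. With the fingertips only, push it over so that it comes down on its feet where it stands, then push it across the bench until its long side is flush along the front of the aluminium rail. Do not grasp or lift the rack, and leave the glassware standing around it alone.

Things in the scene. Friction and masses are not known exactly. Their poses are not given: they have to be found in the camera images.
- rack: Empty wooden test tube rack, 60 mm deep (its x), 200 mm long (y), 78 mm high (z), 0.24 to 0.48 kg. Origin: centre of its underside; z points from the underside to the open top. It starts on one end: y upright, origin 100 mm above the bench, underside facing the robot's left (+y, within about 0.5 rad), its x roughly to the rail. Bottom board: z 0 to 10 mm. End boards 10 mm thick, 60 x 78 mm.
- rack_center (a point): Middle of the rack, 39 mm above the underside's centre along its z. Between the end boards runs a shelf with six square holes, z 48 to 56 mm, its edges flush with the rack's long sides; the sides are open between bottom board and shelf. Once it is on its feet, push it low, at the bottom board (tips a few mm above the bench), or it may tip.
- rack_upper_edge (a point): Middle of the 60 mm edge of the end board that is uppermost at the start, on the open top side (rack x 0, y 95, z 78 mm; 195 mm above the bench). Pushed here towards the underside, the rack tips over the foot edge of its underside and, once tilted by about 0.4 rad, falls by itself onto its feet, 200 mm long in the direction the underside faced.
- rail: Straight aluminium angle fixed to the bench beyond the rack: 280 mm long (its y), upright flange 25 mm high and 4 mm thick, foot flange 24 mm deep behind it. Origin: foot of the front face at mid length; x points from the front face backwards, away from the robot. With the rack flush in front of it the rack's origin is at x = -30 mm in this frame.
- beaker: Empty glass beaker, 59 x 56 mm, 71 mm high; origin at the centre of its bottom. Bystander.
- dropper: Brown dropper bottle with a rubber bulb, 37 mm across, 96 mm high; origin at the centre of its bottom. Bystander.
- cylinder: Glass measuring cylinder, foot 45 mm across, 128 mm high; origin at the centre of its bottom. Bystander.
- weighing_jar: Small open glass weighing jar, 36 mm across, 52 mm high; origin at the centre of its bottom. Bystander.
Not all that is in view belongs to the job. What is meant by the rack is not green, red or turquoise, and is the larger of those in its own colour.

How it is judged:
On the way, in this order (a step that is already met when the one before it is completed fails the run):
1. the rack stands on its feet, not yet at the rail (angle between rack's own z axis and vertical below 0.06 rad and height (world z) of rack below 0.006 m and height (world z) of rack_center above 0.03 m and x of rack in the frame of rail below -0.038 m), for 0.2 s.
2. the rack's long side is flush with the front of the rail (angle between rack's own z axis and vertical below 0.06 rad and height (world z) of rack below 0.006 m and height (world z) of rack_center above 0.03 m and x of rack in the frame of rail between -0.036 and -0.02 m and angle between the y axis of rack and the y axis of rail, either way round below 0.05 rad and y of rack in the frame of rail between -0.13 and 0.13 m), for 0.2 s.
At the end, for the whole second after the job is handed in: The rack stands on its feet (tilt under 0.06 rad), at rest, its long side within 6 mm of the rail's front face and parallel to it within 0.05 rad, its middle within 130 mm of the rail's middle along the rail (all of step 2 and linear speed of rack below 0.01 m/s); the robot touches nothing.
It fails at once if the rack is lifted off the bench (height (world z) of rack_center above 0.115 m or (angle between rack's own z axis and vertical below 0.1 rad and height (world z) of rack_center above 0.06 m)).
It fails at once if the beaker is disturbed (moved by more than 15 mm) (distance of beaker from where it was at the start of the episode above 0.015 m).
It fails at once if the dropper is disturbed (moved by more than 15 mm) (distance of dropper from where it was at the start of the episode above 0.015 m).
It fails at once if the cylinder is disturbed (moved by more than 15 mm) (distance of cylinder from where it was at the start of the episode above 0.015 m).
It fails at once if the weighing jar is disturbed (moved by more than 15 mm) (distance of weighing_jar from where it was at the start of the episode above 0.015 m).
It also fails if it takes over 64 s, if anything falls off the work surface, if the arm or the gripper's body presses on something with over 40 N, if the wrist force passes 120 N, or if a joint passes its speed limit or range.

## Working session

There is one attempt and no reset: what is moved stays moved. The work goes in short steps, Python scripts to look and compute and a shell command to move; the robot and the scene stay as the last step left them, time stands still between calls to the robot, and variables do not carry over. Pictures are saved under pics/ and viewed, and the job is handed in when it is done.

```bash
ls; mkdir -p pics; python3 - <<'E'
from workcell import bot
import cv2
for n in("scene","top"):
    p,d=bot.read_camera(n); cv2.imwrite(f"pics/{n}0.png",p[:,:,::-1]); print(n,bot.get_calibration(n))
print(bot.read_state())
E
```

```text
pics
scene {'fx': 472.1699069942811, 'fy': 472.1699069942811, 'cx': 281.35463295642495, 'cy': 211.31409291921966, 'rvec': array([ 1.08201617, -2.21384813,  1.1920847 ]), 'tvec': array([0.23707036, 0.36168958, 1.2227637 ])}
top {'fx': 472.65299141862425, 'fy': 472.65299141862425, 'cx': 279.80408205591533, 'cy': 210.43342948977994, 'rvec': array([ 2.15500599, -2.20559192,  0.10990957]), 'tvec': array([-0.08609436,  0.53253264,  1.75802503])}
{'time': 0.1, 'q': array([-1.21790296e+00,  2.64670764e-01,  1.60524472e+00, -1.99898340e-05,
        1.27371889e+00, -3.69137107e-02]), 'joint_vel': array([ 8.39527277e-04,  3.35297258e-05, -3.44295082e-03,  9.49526479e-04,
       -3.07385123e-04,  1.36254707e-03]), 'joint_torque': array([ 9.13492877e-04, -5.16706395e+01, -3.68589842e+01, -5.08160520e-05,
        6.20447725e-03, -5.98676181e-06]), 'tool_pos': array([ 0.25626897, -0.62376813,  0.24408733]), 'tcp_rot': array([ 2.00814801,  0.39856337, -2.00884428]), 'wrist_force': array([0.37268439, 0.20785879, 0.1174614 ]), 'torque': array([0.01480713, 0.02783693, 0.0278136 ]), 'width': 0.9982301819020396}
```

View pics/scene0.png

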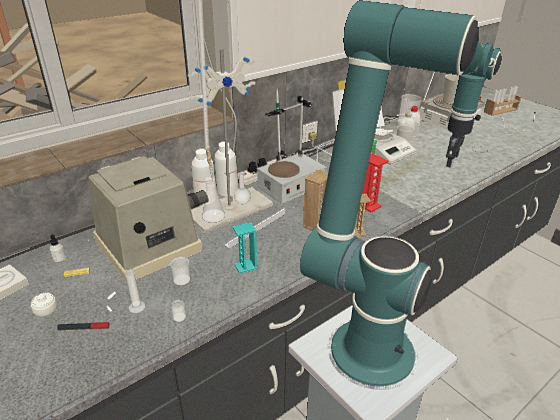

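View pics/top0.png

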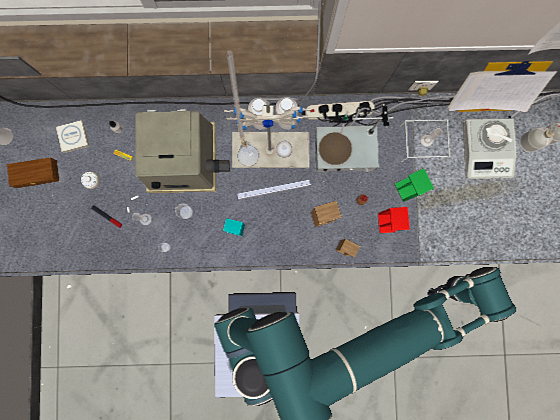

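```bash
cat > h.py <<'E'
import numpy as np, cv2
from workcell import bot
def cal(n):
    c=bot.get_calibration(n); R=cv2.Rodrigues(c['rvec'])[0]; K=np.array([[c['fx'],0,c['cx']],[0,c['fy'],c['cy']],[0,0,1]]); return K,R,c['tvec']
def pts(n,d):
    K,R,t=cal(n); v,u=np.mgrid[:d.shape[0],:d.shape[1]]
    P=np.stack([(u-K[0,2])/K[0,0]*d,(v-K[1,2])/K[1,1]*d,d],-1)
    W=(P-t)@R; W[d==0]=np.nan; return W
def plane(n,uv,z):
    K,R,t=cal(n); r=R.T@np.linalg.inv(K)@np.array([*uv,1]); c=-R.T@t
    return c+r*(z-c[2])/r[2]
def proj(n,X):
    K,R,t=cal(n); return cv2.projectPoints(np.atleast_2d(np.float64(X)),cv2.Rodrigues(R)[0],t,K,None)[0][:,0]
E
python3 - <<'E'
from h import *
p,d=bot.read_camera("top"); W=pts("top",d); np.savez("top0.npz",p=p,d=d,W=W)
cr=cv2.resize(p[150:275,120:440],None,fx=2.5,fy=2.5,interpolation=cv2.INTER_CUBIC); cv2.imwrite("pics/topc.png",cr[:,:,::-1])
p2,d2=bot.read_camera("scene"); W2=pts("scene",d2); np.savez("scene0.npz",p=p2,d=d2,W=W2)
cr=cv2.resize(p2[130:250,200:400],None,fx=4,fy=4,interpolation=cv2.INTER_CUBIC); cv2.imwrite("pics/scc.png",cr[:,:,::-1])
for uv in [(326,213),(347,247),(233,227),(362,199),(184,211),(145,218),(165,247),(240,196),(310,183),(393,220),(33,172),(300,230)]:
    print(uv,W[uv[1],uv[0]].round(3))
E
```

```text
(326, 213) [ 0.502 -0.253  0.202]
(347, 247) [ 0.386 -0.328  0.152]
(233, 227) [0.464 0.067 0.16 ]
(362, 199) [ 0.561 -0.401  0.074]
(184, 211) [ 0.539  0.267 -0.003]
(145, 218) [0.512 0.403 0.043]
(165, 247) [ 0.403  0.339 -0.   ]
(240, 196) [0.591 0.052 0.008]
(310, 183) [ 0.635 -0.217  0.004]
(393, 220) [ 0.473 -0.48   0.202]
(33, 172) [0.692 0.816 0.054]
(300, 230) [ 0.456 -0.174  0.003]
```

View pics/topc.png

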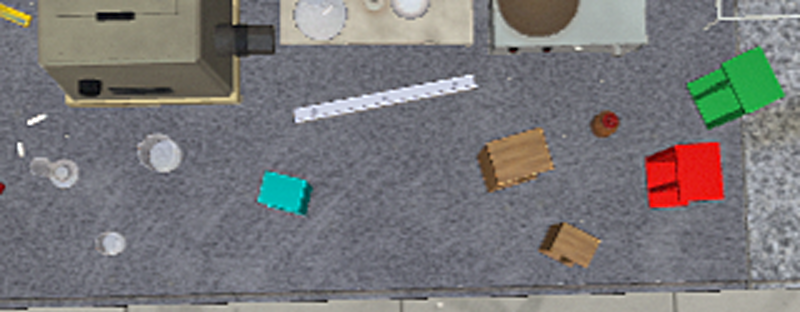

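View pics/scc.png

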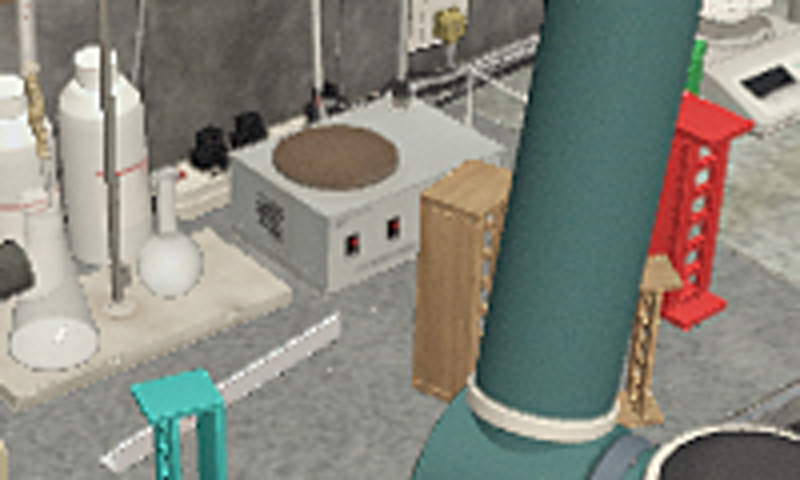

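```bash
python3 - <<'E'
from h import *
f=np.load("top0.npz");W=f['W'];p=f['p'].astype(int)
def box(u0,u1,v0,v1,z0,z1,name):
    m=np.zeros(W.shape[:2],bool);m[v0:v1,u0:u1]=1
    m&=(W[...,2]>z0)&(W[...,2]<z1)
    P=W[m][:,:2]; r=cv2.minAreaRect(P.astype(np.float32)*1000)
    print(name,m.sum(),W[m][:,2].mean().round(3),r,"\n",cv2.boxPoints(r).round(0).tolist())
box(305,350,195,240,.188,.215,"rack top")
box(335,362,235,260,.13,.17,"decoy top")
box(220,246,215,240,.13,.18,"turq top")
box(375,413,203,236,.188,.215,"red")
# rail
m=np.zeros(W.shape[:2],bool);m[176:202,234:316]=1
m&=(p.min(-1)>165)&(W[...,2]<.035)
P=W[m];r=cv2.minAreaRect(P[:,:2].astype(np.float32)*1000);print("rail",m.sum(),r,cv2.boxPoints(r).round(0).tolist());print(np.histogram(P[:,2],8))
h=P[P[:,2]>.015];print(len(h));
v,u=np.nonzero(m)
for uu in range(238,312,8): 
    vv=v[u==uu]; print(uu,vv.min(),vv.max(),[W[k,uu].round(3).tolist() for k in (vv.min(),vv.max())], [p[k,uu].sum()//3 for k in range(vv.min()-1,vv.max()+3)])
# low stuff: heights above table
for n,(u0,u1,v0,v1) in dict(beaker=(172,196,202,222),dropper=(354,370,192,207)).items():
    w=W[v0:v1,u0:u1].reshape(-1,3);w=w[(w[:,2]>.02)];print(n,len(w),np.nanmin(w,0),np.nanmax(w,0))
E
```

```text
rack top 407 0.2 ((506.3972473144531, -258.6944274902344), (60.07107925415039, 79.16824340820312), 15.443129539489746) 
 [[467.0, -229.0], [488.0, -305.0], [546.0, -289.0], [525.0, -213.0]]
decoy top 215 0.146 ((383.637451171875, -337.467529296875), (57.25592041015625, 43.40449905395508), 60.70832443237305) 
 [[351.0, -352.0], [389.0, -373.0], [417.0, -323.0], [379.0, -302.0]]
turq top 228 0.151 ((467.8409729003906, 70.44926452636719), (58.562599182128906, 45.086238861083984), 75.48590850830078) 
 [[439.0, 48.0], [482.0, 36.0], [497.0, 93.0], [453.0, 104.0]]
red 415 0.2 ((478.66986083984375, -501.8914489746094), (77.87010955810547, 62.605621337890625), 2.2845590114593506) 
 [[439.0, -472.0], [441.0, -535.0], [519.0, -532.0], [516.0, -469.0]]
rail 376 ((614.5574951171875, -77.26287841796875), (23.895204544067383, 279.3711242675781), 9.751105308532715) [[579.0, 58.0], [626.0, -217.0], [650.0, -213.0], [603.0, 62.0]]
(array([ 45, 123,  94,  30,  17,  27,  30,  10]), array([-0.00561414, -0.00058171,  0.00445071,  0.00948313,  0.01451555,
        0.01954797,  0.02458039,  0.02961281,  0.0
[... 1294 characters left out ...]
94), np.int64(118), np.int64(110)]
294 183 187 [[0.637, -0.156, 0.002], [0.618, -0.154, 0.028]] [np.int64(119), np.int64(227), np.int64(211), np.int64(213), np.int64(223), np.int64(241), np.int64(139), np.int64(105)]
302 181 186 [[0.643, -0.186, 0.011], [0.621, -0.185, 0.028]] [np.int64(103), np.int64(243), np.int64(205), np.int64(149), np.int64(201), np.int64(196), np.int64(208), np.int64(114), np.int64(111)]
310 184 184 [[0.63, -0.216, 0.012], [0.63, -0.216, 0.012]] [np.int64(131), np.int64(227), np.int64(80), np.int64(122)]
beaker 113 [0.50671785 0.23365289 0.0218262 ] [0.56219758 0.28761056 0.07800721]
dropper 90 [ 0.54710749 -0.42255331  0.02021919] [ 0.58291539 -0.38822847  0.09948626]
```

```bash
cat >> h.py <<'E'
from scipy.spatial.transform import Rotation as Rot
def tool_R(tilt,yaw,sgn=1):
    """tool x down tilted forward by tilt, toward heading h=(cos yaw,sin yaw); tool y = sgn*left of heading"""
    h=np.array([np.cos(yaw),np.sin(yaw),0]);x=np.sin(tilt)*h+np.array([0,0,-np.cos(tilt)])
    y=sgn*np.array([-np.sin(yaw),np.cos(yaw),0]);return np.stack([x,y,np.cross(x,y)],1)
def delta(pos,R):
    s=bot.read_state();R0=Rot.from_rotvec(s['tcp_rot'])
    dp=R0.inv().apply(np.array(pos)-s['tool_pos'])*100; rv=(R0.inv()*Rot.from_matrix(R)).as_rotvec()
    print("t",round(s['time'],2),"pos",s['tool_pos'].round(4),"q",s['q'].round(2),"F",s['wrist_force'].round(1),"w",round(s['width'],2))
    print("dp cm",dp.round(2),np.linalg.norm(dp).round(1),"rot",rv.round(3),np.degrees(np.linalg.norm(rv)).round(1),"deg")
E
python3 - <<'E'
from h import *
s=bot.read_state();print(Rot.from_rotvec(s['tcp_rot']).as_matrix().round(3))
u=np.array([-.266,.964]);e=np.array([.517,-.297])
yaw=np.arctan2(u[1],u[0]);print(yaw)
for sg in(1,-1):
    delta([*(e-u*.06),.26],tool_R(0,yaw,sg))
E
```

```text
[[-0.001  0.38  -0.925]
 [ 0.001 -0.925 -0.38 ]
 [-1.    -0.001 -0.   ]]
1.8400303001017064
t 0.2 pos [ 0.2564 -0.6239  0.2444] q [-1.22  0.26  1.6  -0.    1.27 -0.04] F [-0.2  0.1 -0.3] w 1.0
dp cm [ -1.54 -14.38 -35.81] 38.6 rot [1.691e+00 1.000e-03 1.000e-03] 96.9 deg
t 0.2 pos [ 0.2564 -0.6239  0.2444] q [-1.22  0.26  1.6  -0.    1.27 -0.04] F [-0.2  0.1 -0.3] w 1.0
dp cm [ -1.54 -14.38 -35.81] 38.6 rot [-1.45e+00 -1.00e-03  1.00e-03] 83.1 deg
```

```bash
python3 - <<'E'
from h import *
u=np.array([-.266,.964]);e=np.array([.517,-.297])
delta([*(e-u*.06),.27],tool_R(0,.27,-1))
E
python3 -m creep '[{"grip":0,"dp":[-2,0,0],"rotation":[0,0,0]},{"grip":0,"dp":[-2.5,-1.5,-3.7],"rotation":[0.03,0,0]},{"grip":0,"dp":[-2.5,-3,-7.5],"rotation":[0.06,0,0]},{"grip":0,"dp":[-2.5,-4.5,-11.2],"rotation":[0.09,0,0]},{"grip":0,"dp":[-2.5,-6,-15],"rotation":[0.12,0,0]}]'
```

```text
t 0.2 pos [ 0.2564 -0.6239  0.2444] q [-1.22  0.26  1.6  -0.    1.27 -0.04] F [-0.2  0.1 -0.3] w 1.0
dp cm [ -2.54 -14.38 -35.81] 38.7 rot [0.12  0.    0.001] 6.9 deg
time: 0.62
tool_pos: [0.373, -0.5108, 0.2703]
tcp_rot: [2.079, 0.279, -2.079]
wrist_force: [2.0, -0.6, -0.4]
width: 0.298
```

```bash
python3 -m creep '[{"grip":0,"dp":[0,0,0],"rotation":[0,0,0]},{"grip":0,"dp":[0,0,0],"rotation":[0,0,0]}]';python3 - <<'E'
from h import *
u=np.array([-.266,.964]);e=np.array([.517,-.297])
delta([*(e-u*.055),.27],tool_R(0,.27,-1))
E
```

```text
time: 0.78
tool_pos: [0.374, -0.5101, 0.2702]
tcp_rot: [2.075, 0.286, -2.075]
wrist_force: [-0.4, -0.7, -1.1]
width: 0.006
t 0.78 pos [ 0.374  -0.5101  0.2702] q [-0.98  0.17  1.67 -0.    1.3   0.32] F [-0.4 -0.7 -1.1] w 0.01
dp cm [  0.02 -11.15 -19.5 ] 22.5 rot [0.004 0.    0.   ] 0.2 deg
```

```bash
python3 -m creep '[{"grip":0,"dp":[0,-1.8,-3.3],"rotation":[0,0,0]},{"grip":0,"dp":[0,-3.7,-6.5],"rotation":[0,0,0]},{"grip":0,"dp":[0,-5.5,-9.8],"rotation":[0,0,0]},{"grip":0,"dp":[0,-7.4,-13],"rotation":[0,0,0]},{"grip":0,"dp":[0,-9,-16.2],"rotation":[0,0,0]}]'; python3 -m creep '[{"grip":0,"dp":[0,-1,-1.7],"rotation":[0,0,0]},{"grip":0,"dp":[0,-1.9,-3.2],"rotation":[0,0,0]},{"grip":0,"dp":[0,-1.9,-3.2],"rotation":[0,0,0]}]'; python3 - <<'E'
from h import *
u=np.array([-.266,.964]);e=np.array([.517,-.297])
delta([*(e-u*.055),.192],tool_R(0,.27,-1))
p,d=bot.read_camera("top");cv2.imwrite("pics/a.png",cv2.resize(p[130:290,230:450],None,fx=3.5,fy=3.5)[:,:,::-1])
p,d=bot.read_camera("scene");cv2.imwrite("pics/b.png",p[:,:,::-1])
E
```

```text
time: 1.2
tool_pos: [0.5046, -0.3818, 0.2701]
tcp_rot: [2.077, 0.28, -2.079]
wrist_force: [0.1, 0.4, 0.4]
width: 0.001
time: 1.45
tool_pos: [0.5319, -0.3538, 0.27]
tcp_rot: [2.077, 0.285, -2.076]
wrist_force: [-0.0, 1.1, 0.1]
width: -0.002
t 1.45 pos [ 0.5319 -0.3538  0.27  ] q [-0.63  0.18  1.66  0.    1.3   0.67] F [-0.   1.1  0.1] w -0.0
dp cm [ 7.8  -0.36 -0.07] 7.8 rot [ 0.002 -0.001  0.001] 0.1 deg
```

View pics/a.png

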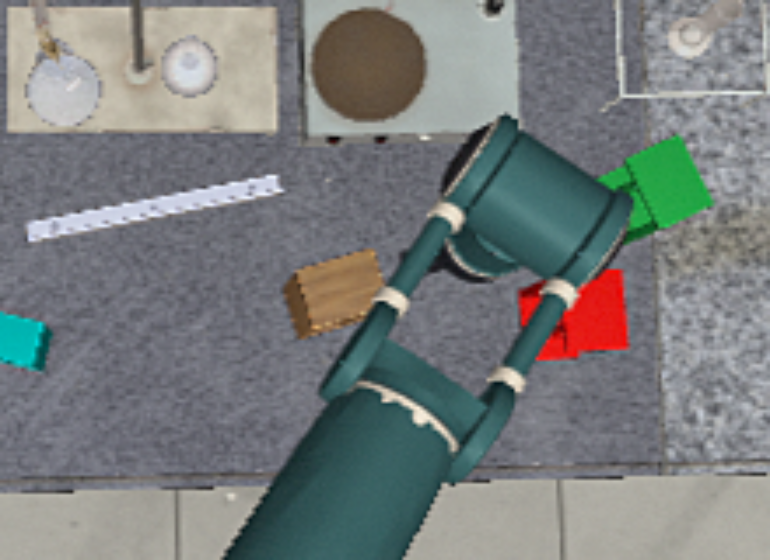

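View pics/b.png

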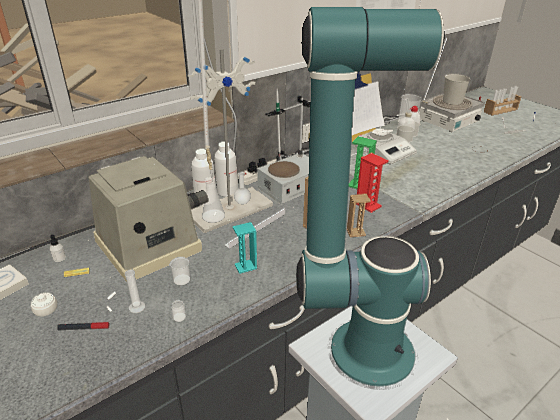

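```bash
python3 -m creep '[{"grip":0,"dp":[2.5,-0.2,0],"rotation":[0,0,0]},{"grip":0,"dp":[5,-0.3,0],"rotation":[0,0,0]},{"grip":0,"dp":[7.5,-0.4,0],"rotation":[0,0,0]},{"grip":0,"dp":[7.5,-1.4,0],"rotation":[0,0,0]},{"grip":0,"dp":[7.5,-2.4,0],"rotation":[0,0,0]}]'; python3 -m creep '[{"grip":0,"dp":[0,-0.5,0],"rotation":[0,0,0]},{"grip":0,"dp":[0,-1,0],"rotation":[0,0,0]},{"grip":0,"dp":[0,-1.5,0],"rotation":[0,0,0]},{"grip":0,"dp":[0,-2,0],"rotation":[0,0,0]},{"grip":0,"dp":[0,-2.5,0],"rotation":[0,0,0]}]'
python3 - <<'E'
from h import *
p,d=bot.read_camera("top");cv2.imwrite("pics/c.png",cv2.resize(p[130:290,230:450],None,fx=3.5,fy=3.5)[:,:,::-1])
W=pts("top",d); print(W[205:225:4,318:330:4].round(3))
E
```

```text
time: 1.97
tool_pos: [0.5215, -0.3322, 0.1934]
tcp_rot: [2.076, 0.283, -2.084]
wrist_force: [-0.2, 0.2, 0.7]
width: 0.0
time: 2.38
tool_pos: [0.5179, -0.3079, 0.1968]
tcp_rot: [2.078, 0.28, -2.074]
wrist_force: [-0.7, -1.0, 1.0]
width: -0.001
[[[ 0.55  -0.246 -0.001]
  [ 0.529 -0.24   0.205]
  [ 0.529 -0.254  0.201]]

 [[ 0.517 -0.227  0.198]
  [ 0.516 -0.24   0.201]
  [ 0.509 -0.246  0.273]]

 [[ 0.503 -0.226  0.204]
  [ 0.502 -0.239  0.205]
  [ 0.471 -0.212  0.576]]

 [[ 0.489 -0.226  0.198]
  [ 0.489 -0.239  0.201]
  [ 0.46  -0.211  0.583]]

 [[ 0.476 -0.225  0.201]
  [ 0.45  -0.199  0.592]
  [ 0.45  -0.21   0.584]]]
```

View pics/c.png

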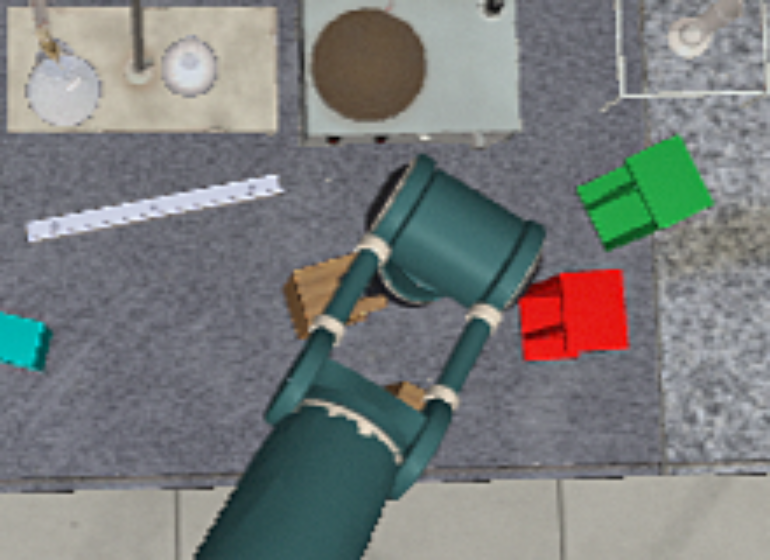

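```bash
python3 -m creep '[{"grip":0,"dp":[0,-0.5,0],"rotation":[0,0,0]},{"grip":0,"dp":[0,-1,0],"rotation":[0,0,0]},{"grip":0,"dp":[0,-1.5,0],"rotation":[0,0,0]},{"grip":0,"dp":[0,-2,0],"rotation":[0,0,0]},{"grip":0,"dp":[0,-2.5,0],"rotation":[0,0,0]}]'; python3 -m creep '[{"grip":0,"dp":[0,-0.5,0],"rotation":[0,0,0]},{"grip":0,"dp":[0,-1,0],"rotation":[0,0,0]},{"grip":0,"dp":[0,-1.5,0],"rotation":[0,0,0]},{"grip":0,"dp":[0,-2,0],"rotation":[0,0,0]},{"grip":0,"dp":[0,-2.5,0],"rotation":[0,0,0]}]'
python3 - <<'E'
from h import *
p,d=bot.read_camera("top");cv2.imwrite("pics/d.png",cv2.resize(p[130:290,230:450],None,fx=3.5,fy=3.5)[:,:,::-1])
W=pts("top",d);Q=W[195:240,300:330].reshape(-1,3);Q=Q[(Q[:,2]>.03)&(Q[:,2]<.26)];print(len(Q),Q.min(0),Q.max(0))
E
```

```text
time: 2.85
tool_pos: [0.5104, -0.2832, 0.1951]
tcp_rot: [2.077, 0.282, -2.078]
wrist_force: [-0.3, 0.4, 0.2]
width: 0.001
time: 3.27
tool_pos: [0.5038, -0.2591, 0.1952]
tcp_rot: [2.077, 0.282, -2.077]
wrist_force: [0.2, 0.0, -0.2]
width: -0.0
204 [ 0.45687611 -0.27357815  0.03575547] [ 0.5234536  -0.16473635  0.2590592 ]
```

View pics/d.png

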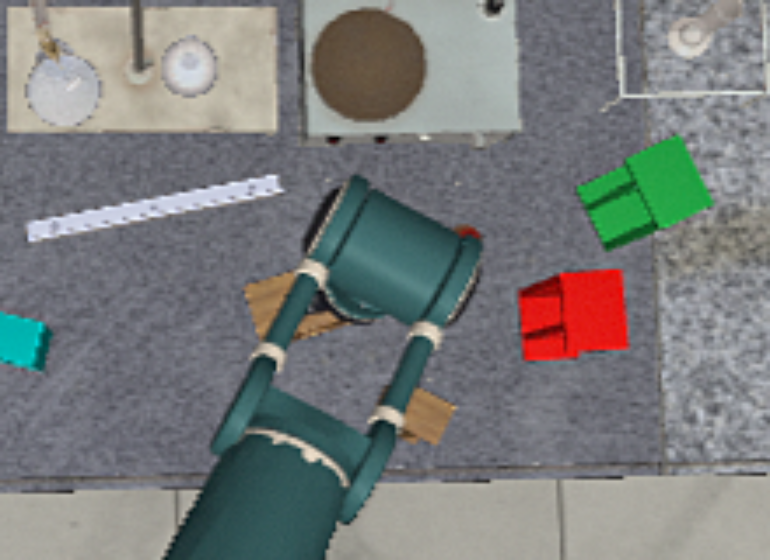

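```bash
python3 -m creep '[{"grip":0,"dp":[0,-0.5,0],"rotation":[0,0,0]},{"grip":0,"dp":[0,-1,0],"rotation":[0,0,0]},{"grip":0,"dp":[0,-1.5,0],"rotation":[0,0,0]},{"grip":0,"dp":[0,-2,0],"rotation":[0,0,0]},{"grip":0,"dp":[0,-2.5,0],"rotation":[0,0,0]}]'; python3 -m creep '[{"grip":0,"dp":[0,-0.5,0],"rotation":[0,0,0]},{"grip":0,"dp":[0,-1,0],"rotation":[0,0,0]},{"grip":0,"dp":[0,-1,0],"rotation":[0,0,0]},{"grip":0,"dp":[0,-1,0],"rotation":[0,0,0]},{"grip":0,"dp":[0,-1,0],"rotation":[0,0,0]}]'
python3 - <<'E'
from h import *
p,d=bot.read_camera("top");cv2.imwrite("pics/e.png",cv2.resize(p[130:290,230:450],None,fx=3.5,fy=3.5)[:,:,::-1])
E
```

```text
time: 3.73
tool_pos: [0.4972, -0.2351, 0.1953]
tcp_rot: [2.077, 0.282, -2.077]
wrist_force: [-0.3, -0.4, 0.0]
width: 0.002
time: 4.15
tool_pos: [0.4948, -0.226, 0.1954]
tcp_rot: [2.077, 0.282, -2.077]
wrist_force: [0.2, 0.4, 0.4]
width: 0.001
```

View pics/e.png

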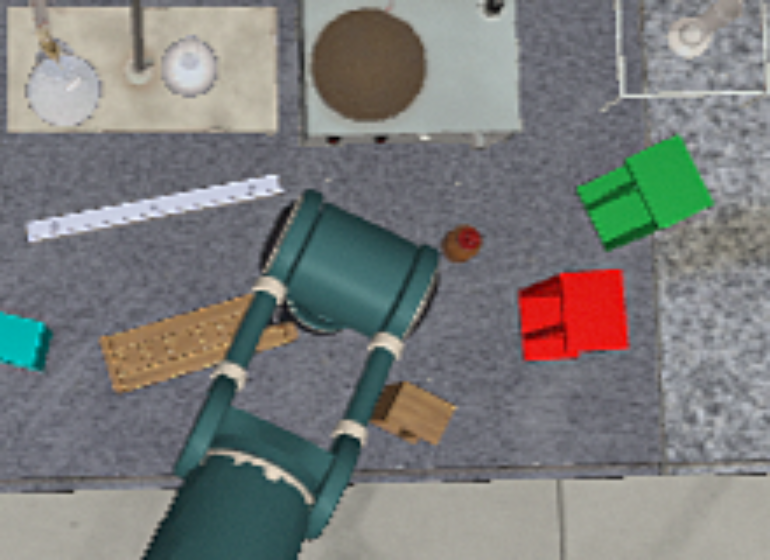

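```bash
python3 - <<'E'
from h import *
delta([.385,-.11,.22],tool_R(.17,.17,-1))
E
```

```text
t 4.2 pos [ 0.4948 -0.2261  0.1954] q [-0.47  0.05  1.94 -0.    1.15  0.83] F [0.4 0.  0.1] w 0.0
dp cm [ -2.47 -14.12   7.49] 16.2 rot [0.1   0.17  0.008] 11.3 deg
```

```bash
python3 -m creep '[{"grip":0,"dp":[-1.5,-2,1.5],"rotation":[0.02,0.03,0]},{"grip":0,"dp":[-2.5,-5,3],"rotation":[0.04,0.06,0]},{"grip":0,"dp":[-2.5,-8,4.5],"rotation":[0.06,0.1,0]},{"grip":8,"dp":[-2.5,-11,6],"rotation":[0.08,0.14,0]},{"grip":8,"dp":[-2.5,-14.1,7.5],"rotation":[0.1,0.17,0]}]'; python3 -m creep '[{"grip":8,"dp":[0,0,0],"rotation":[0,0,0]},{"grip":8,"dp":[0,0,0],"rotation":[0,0,0]}]'
python3 - <<'E'
from h import *
delta([.385,-.11,.22],tool_R(.17,.17,-1))
p,d=bot.read_camera("top");cv2.imwrite("pics/f.png",cv2.resize(p[130:290,180:400],None,fx=3.5,fy=3.5)[:,:,::-1])
np.savez("f.npz",p=p,d=d)
p,d=bot.read_camera("scene");cv2.imwrite("pics/f2.png",p[:,:,::-1])
E
```

```text
time: 4.62
tool_pos: [0.3839, -0.1095, 0.2203]
tcp_rot: [2.32, 0.204, -1.954]
wrist_force: [-0.4, 1.3, 1.8]
width: 0.271
time: 4.78
tool_pos: [0.3835, -0.1093, 0.2202]
tcp_rot: [2.317, 0.206, -1.953]
wrist_force: [-0.2, -1.0, 1.3]
width: 0.564
t 4.78 pos [ 0.3835 -0.1093  0.2202] q [-0.43 -0.38  2.27  0.11  1.12  0.93] F [-0.2 -1.   1.3] w 0.56
dp cm [ 0.05  0.09 -0.13] 0.2 rot [-0.    -0.001  0.007] 0.4 deg
```

View pics/f.png

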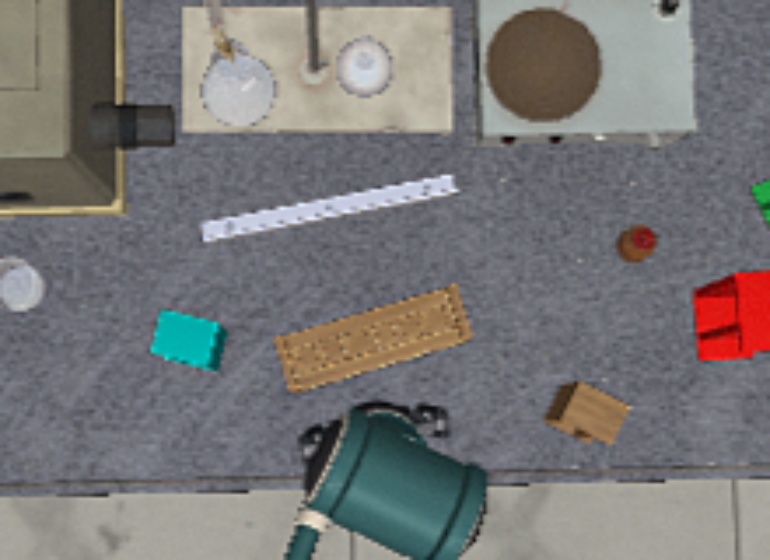

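View pics/f2.png

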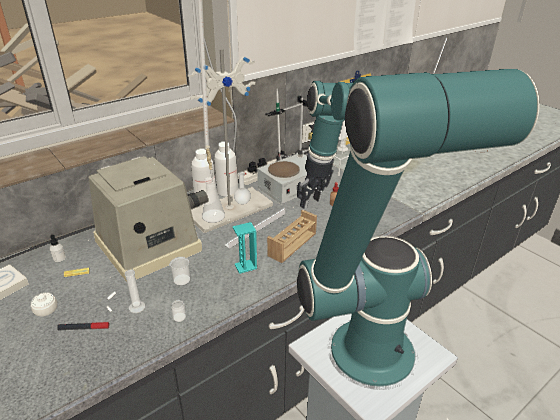

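```bash
cat >> h.py <<'E'
def rack(p,d,v0=185,v1=245,u0=225,u1=320):
    W=pts("top",d); hsv=cv2.cvtColor(p,cv2.COLOR_RGB2HSV)
    m=np.zeros(d.shape,bool);m[v0:v1,u0:u1]=1
    m&=(hsv[...,0]>5)&(hsv[...,0]<25)&(hsv[...,1]>80)
    n,l,st,c=cv2.connectedComponentsWithStats(m.astype(np.uint8));k=1+st[1:,4].argmax();m=l==k
    t=m&(W[...,2]>.066)&(W[...,2]<.095)   # end board tops
    P=W[m&(W[...,2]>.045)&(W[...,2]<.095)][:,:2]
    r=cv2.minAreaRect((P*1000).astype(np.float32));B=cv2.boxPoints(r)
    print("rack n",m.sum(),t.sum(),"c",np.round(r[0],1),"size",np.round(r[1],1),"corners",B.round(0).tolist())
    e=[B[1]-B[0],B[2]-B[1]];e=max(e,key=np.linalg.norm);e=e if e[1]>0 else -e
    yaw=np.arctan2(-e[0],e[1]);print("yaw",yaw.round(3)); 
    rel=np.array(r[0])-np.array([603,-80]);a=.17
    print("in rail x",(rel@[np.cos(a),np.sin(a)]).round(1),"y",(rel@[-np.sin(a),np.cos(a)]).round(1)); return r,yaw
E
python3 - <<'E'
from h import *
f=np.load("f.npz");rack(f['p'],f['d'])
delta([.385,-.13,.02],tool_R(.17,.17,-1))
E
```

```text
rack n 893 94 c [ 467.4 -119.6] size [ 59.2 198.7] corners [[413.0, -31.0], [465.0, -223.0], [522.0, -208.0], [470.0, -16.0]]
yaw 0.265
in rail x -140.3 y -16.1
t 4.88 pos [ 0.3857 -0.1107  0.2212] q [-0.43 -0.37  2.26  0.11  1.12  0.93] F [ 0.8 -0.6  0.5] w 0.73
dp cm [19.74  2.03  3.82] 20.2 rot [-0.001 -0.001  0.007] 0.4 deg
```

```bash
python3 -m creep '[{"grip":8.5,"dp":[3.5,1,0.7],"rotation":[0,0,0]},{"grip":8.5,"dp":[7,2.1,1.4],"rotation":[0,0,0]},{"grip":8.5,"dp":[10,2.1,2],"rotation":[0,0,0]},{"grip":8.5,"dp":[13,2.1,2.6],"rotation":[0,0,0]},{"grip":8.5,"dp":[16,2.1,3.1],"rotation":[0,0,0]}]'; python3 -m creep '[{"grip":8.5,"dp":[0,0,0],"rotation":[0,0,0]}]'
python3 - <<'E'
from h import *
delta([.385,-.132,.02],tool_R(.17,.17,-1))
p,d=bot.read_camera("top");cv2.imwrite("pics/g.png",cv2.resize(p[170:290,200:360],None,fx=5,fy=5)[:,:,::-1])
E
```

```text
time: 5.3
tool_pos: [0.3861, -0.1315, 0.056]
tcp_rot: [2.317, 0.204, -1.955]
wrist_force: [0.8, -0.2, -0.7]
width: 0.996
time: 5.38
tool_pos: [0.3809, -0.1286, 0.0514]
tcp_rot: [2.31, 0.212, -1.971]
wrist_force: [-1.3, 0.3, -0.4]
width: 0.994
t 5.38 pos [ 0.3809 -0.1286  0.0514] q [-0.48 -0.12  2.42  0.16  0.73  0.81] F [-1.3  0.3 -0.4] w 0.99
dp cm [3.14 0.45 0.15] 3.2 rot [-0.003  0.01   0.015] 1.1 deg
```

View pics/g.png

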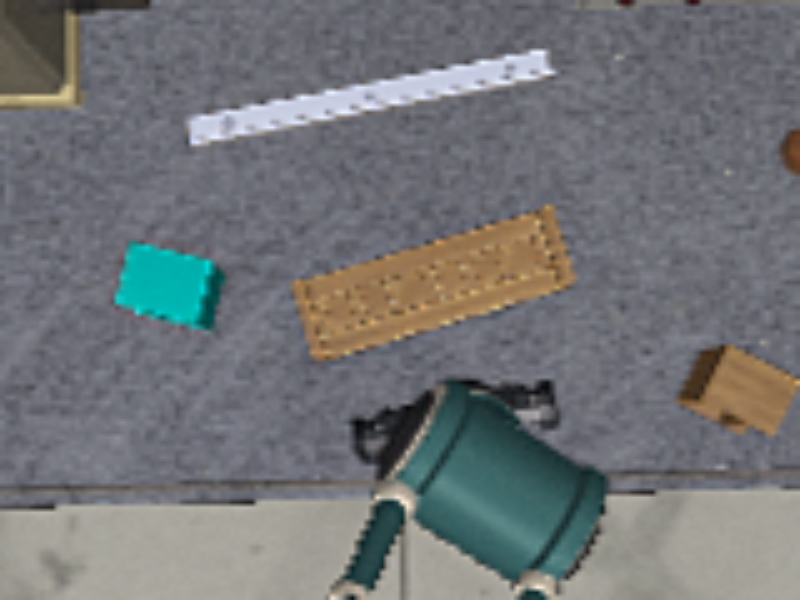

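```bash
python3 -m creep '[{"grip":8.5,"dp":[0.8,0,0],"rotation":[0,0,0]},{"grip":8.5,"dp":[1.6,0,0],"rotation":[0,0,0]},{"grip":8.5,"dp":[2.4,0,0],"rotation":[0,0,0]},{"grip":8.5,"dp":[2.4,0,0],"rotation":[0,0,0]}]'; python3 -m creep '[{"grip":8.5,"dp":[0.2,0,0],"rotation":[0,0,0]},{"grip":8.5,"dp":[0.4,0,0],"rotation":[0,0,0]},{"grip":8.5,"dp":[0.4,0,0],"rotation":[0,0,0]}]'
python3 - <<'E'
from h import *
delta([.385,-.132,.015],tool_R(.17,.17,-1))
E
```

```text
time: 5.77
tool_pos: [0.3891, -0.1292, 0.0333]
tcp_rot: [2.317, 0.206, -1.955]
wrist_force: [-0.1, 1.0, -0.8]
width: 0.997
time: 6.02
tool_pos: [0.3895, -0.129, 0.0298]
tcp_rot: [2.317, 0.206, -1.954]
wrist_force: [-0.4, -0.7, 0.4]
width: 0.994
t 6.02 pos [ 0.3895 -0.129   0.0298] q [-0.47 -0.07  2.43  0.18  0.65  0.8 ] F [-0.4 -0.7  0.4] w 0.99
dp cm [1.37 0.23 0.74] 1.6 rot [-0.001 -0.     0.008] 0.5 deg
```

```bash
for i in 1 2 3; do python3 -m creep '[{"grip":8.5,"dp":[0.2,0,0],"rotation":[0,0,0]},{"grip":8.5,"dp":[0.4,0,0],"rotation":[0,0,0]},{"grip":8.5,"dp":[0.4,0,0],"rotation":[0,0,0]}]' | egrep "tool|force"; done
python3 - <<'E'
from h import *
p,d=bot.read_camera("scene");cv2.imwrite("pics/h.png",cv2.resize(p[150:290,200:360],None,fx=5,fy=5,interpolation=2)[:,:,::-1])
E
```

```text
tool_pos: [0.3898, -0.1287, 0.0254]
wrist_force: [-1.0, 0.8, -0.2]
tool_pos: [0.3903, -0.1285, 0.0213]
wrist_force: [0.1, 0.1, 0.1]
tool_pos: [0.391, -0.1284, 0.0173]
wrist_force: [0.2, 0.1, -0.8]
```

View pics/h.png

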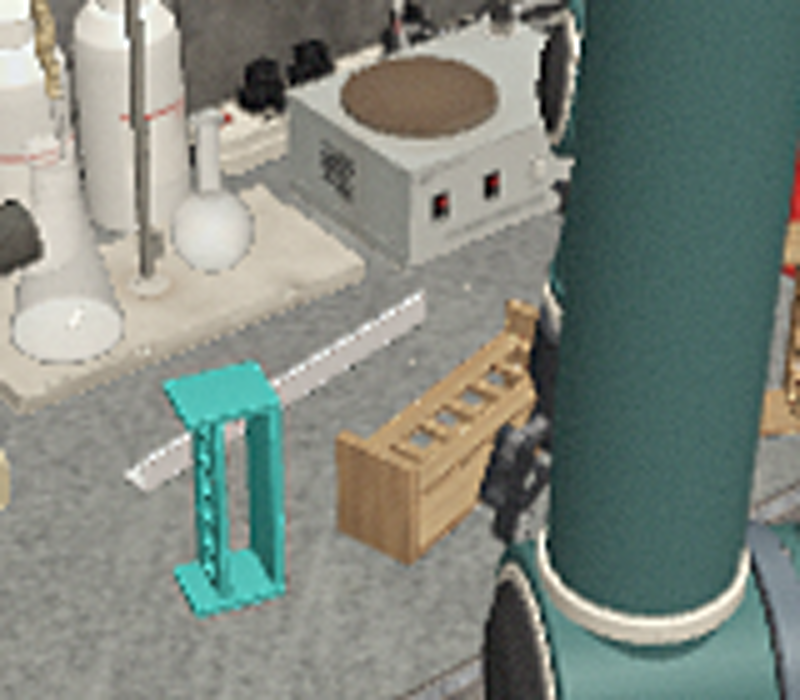

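```bash
for i in 1 2; do python3 -m creep '[{"grip":8.5,"dp":[0.2,0,0],"rotation":[0,0,0]},{"grip":8.5,"dp":[0.2,0,0],"rotation":[0,0,0]}]' | egrep "tool|force"; done
```

```text
tool_pos: [0.3915, -0.1283, 0.0155]
wrist_force: [-0.9, -0.1, -0.3]
tool_pos: [0.3918, -0.1282, 0.0135]
wrist_force: [0.3, -0.5, -0.9]
```

```bash
for i in 1 2 3; do python3 -m creep '[{"grip":8.5,"dp":[0.2,0,0],"rotation":[0,0,0]},{"grip":8.5,"dp":[0.2,0,0],"rotation":[0,0,0]}]' | egrep "tool|force"; done
```

```text
tool_pos: [0.3921, -0.1282, 0.0116]
wrist_force: [0.5, -0.1, 0.9]
tool_pos: [0.3924, -0.1281, 0.0096]
wrist_force: [-0.0, -0.5, 1.2]
tool_pos: [0.3927, -0.128, 0.0076]
wrist_force: [0.0, 0.4, -0.4]
```

```bash
python3 -m creep '[{"grip":8.5,"dp":[0.4,0,-0.8],"rotation":[0,0,0]},{"grip":8.5,"dp":[0.55,0,-1.7],"rotation":[0,0,0]},{"grip":8.5,"dp":[0.68,0,-2.5],"rotation":[0,0,0]},{"grip":8.5,"dp":[0.82,0,-3.3],"rotation":[0,0,0]},{"grip":8.5,"dp":[0.95,0,-4.1],"rotation":[0,0,0]}]' ; python3 - <<'E'
from h import *
delta([.385,-.132,.005],tool_R(.17,.17,-1))
p,d=bot.read_camera("top");cv2.imwrite("pics/i.png",cv2.resize(p[170:290,200:360],None,fx=5,fy=5)[:,:,::-1])
rack(p,d)
E
```

```text
time: 8.07
tool_pos: [0.4349, -0.1206, 0.0053]
tcp_rot: [2.315, 0.208, -1.956]
wrist_force: [-2.6, 0.4, 2.2]
width: 0.996
t 8.07 pos [ 0.4349 -0.1206  0.0053] q [-0.4   0.06  2.36  0.18  0.58  0.86] F [-2.6  0.4  2.2] w 1.0
dp cm [-0.83  0.28  5.05] 5.1 rot [-0.     0.001  0.009] 0.5 deg
rack n 860 92 c [ 473.7 -119.9] size [ 59.5 198.8] corners [[423.0, -29.0], [466.0, -223.0], [524.0, -211.0], [482.0, -16.0]]
yaw 0.215
in rail x -134.2 y -17.4
```

View pics/i.png

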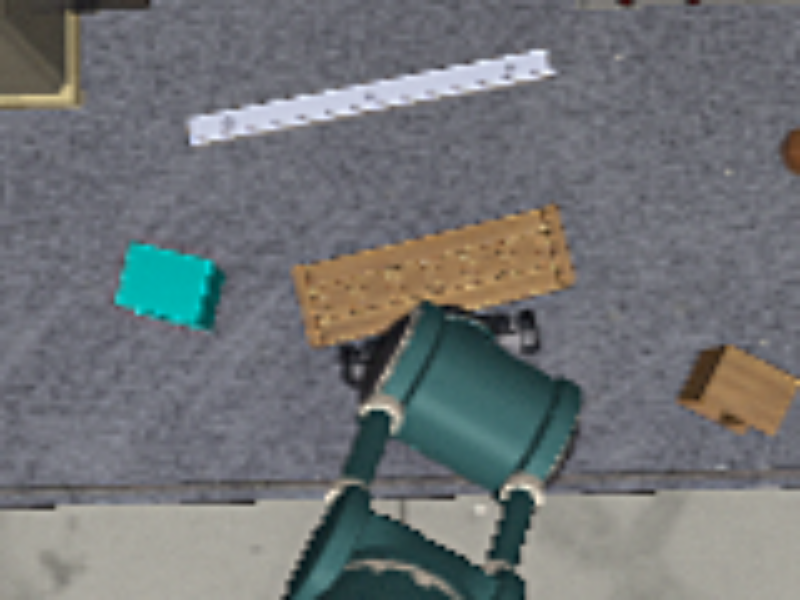

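```bash
python3 -m creep '[{"grip":8.5,"dp":[0.1,0,-0.8],"rotation":[0,0,0]},{"grip":8.5,"dp":[0.24,0,-1.6],"rotation":[0,0,0]},{"grip":8.5,"dp":[0.37,0,-2.4],"rotation":[0,0,0]},{"grip":8.5,"dp":[0.51,0,-3.2],"rotation":[0,0,0]},{"grip":8.5,"dp":[0.65,0,-4],"rotation":[0,0,0]}]' ; python3 - <<'E'
from h import *
p,d=bot.read_camera("top");cv2.imwrite("pics/j.png",cv2.resize(p[170:290,200:360],None,fx=5,fy=5)[:,:,::-1])
rack(p,d)
E
```

```text
time: 8.53
tool_pos: [0.4749, -0.1139, 0.0057]
tcp_rot: [2.317, 0.206, -1.955]
wrist_force: [-1.1, -0.2, -0.8]
width: 0.994
rack n 825 99 c [ 511.6 -114.3] size [ 59.7 198.7] corners [[465.0, -22.0], [499.0, -217.0], [558.0, -207.0], [524.0, -11.0]]
yaw 0.172
in rail x -95.9 y -18.3
```

View pics/j.png

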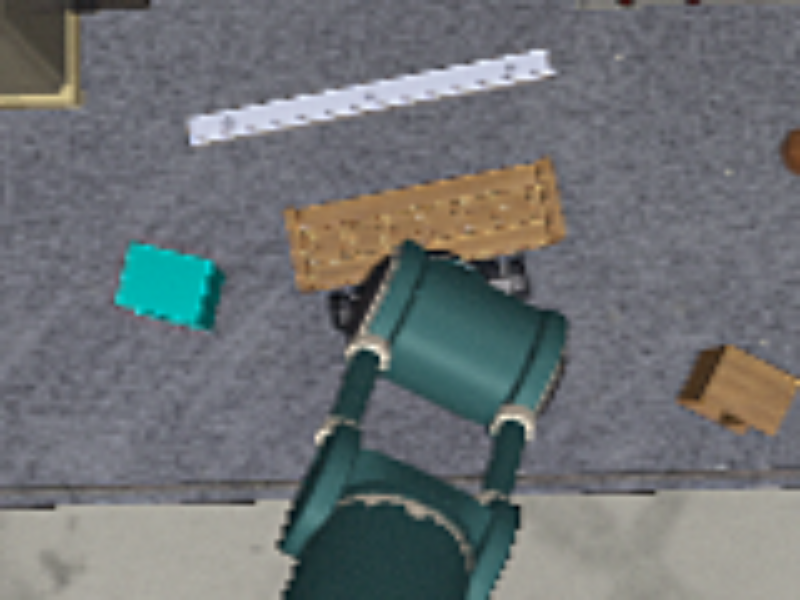

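Flush with both fingertips, yaw 0.172, matching the rail. About 66 mm remain; next 50 mm.

```bash
python3 -m creep '[{"grip":8.5,"dp":[0.15,0,-1],"rotation":[0,0,0]},{"grip":8.5,"dp":[0.32,0,-2],"rotation":[0,0,0]},{"grip":8.5,"dp":[0.49,0,-3],"rotation":[0,0,0]},{"grip":8.5,"dp":[0.66,0,-4],"rotation":[0,0,0]},{"grip":8.5,"dp":[0.83,0,-5],"rotation":[0,0,0]}]' ; python3 - <<'E'
from h import *
p,d=bot.read_camera("top")
rack(p,d,170)
E
```

```text
time: 9.0
tool_pos: [0.5251, -0.1054, 0.0061]
tcp_rot: [2.317, 0.206, -1.955]
wrist_force: [-2.2, -0.5, 0.1]
width: 0.99
rack n 799 87 c [ 559.4 -106.2] size [ 64.5 198.5] corners [[510.0, -14.0], [545.0, -210.0], [609.0, -198.0], [574.0, -3.0]]
yaw 0.178
in rail x -47.4 y -18.4
```

```bash
python3 -m creep '[{"grip":8.5,"dp":[0.06,0,-0.4],"rotation":[0,0,0]},{"grip":8.5,"dp":[0.14,0,-0.8],"rotation":[0,0,0]},{"grip":8.5,"dp":[0.17,0,-1],"rotation":[0,0,0]},{"grip":8.5,"dp":[0.17,0,-1],"rotation":[0,0,0]}]' |egrep 'tool|wrist'; for i in 1 2; do python3 -m creep '[{"grip":8.5,"dp":[0.035,0,-0.2],"rotation":[0,0,0]},{"grip":8.5,"dp":[0.035,0,-0.2],"rotation":[0,0,0]}]'|egrep 'tool|wrist'; done; python3 - <<'E'
from h import *
p,d=bot.read_camera("top");cv2.imwrite("pics/k.png",cv2.resize(p[150:250,210:340],None,fx=6,fy=6)[:,:,::-1])
rack(p,d,170)
E
```

```text
tool_pos: [0.5345, -0.1037, 0.0063]
wrist_force: [-1.5, -0.1, 2.5]
tool_pos: [0.5359, -0.1034, 0.0062]
wrist_force: [-2.8, -1.2, 4.1]
tool_pos: [0.5379, -0.1031, 0.0062]
wrist_force: [-3.1, 0.0, 4.6]
rack n 781 87 c [ 571.4 -103.2] size [ 64.7 198.2] corners [[522.0, -11.0], [557.0, -206.0], [621.0, -195.0], [586.0, 0.0]]
yaw 0.176
in rail x -35.1 y -17.5
```

View pics/k.png

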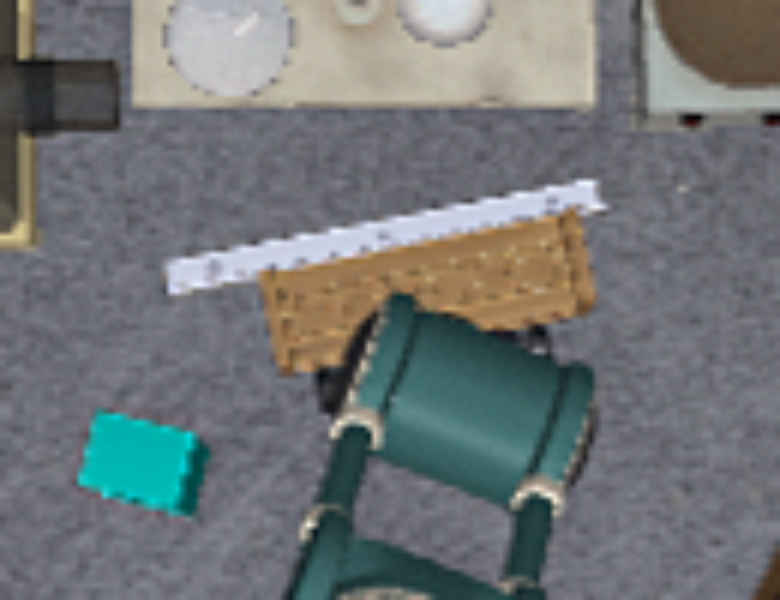

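```bash
for i in 1 2 3; do python3 -m creep '[{"grip":8.5,"dp":[0.01,0,-0.2],"rotation":[0,0,0]},{"grip":8.5,"dp":[0.01,0,-0.2],"rotation":[0,0,0]}]'|egrep 'tool|wrist'; done
```

```text
tool_pos: [0.5396, -0.1027, 0.0061]
wrist_force: [-4.8, -1.1, 5.1]
tool_pos: [0.5401, -0.1023, 0.006]
wrist_force: [-9.7, -2.0, 8.9]
tool_pos: [0.5403, -0.1021, 0.0059]
wrist_force: [-15.8, -5.0, 14.4]
```

```bash
python3 -m creep '[{"grip":8.5,"dp":[-0.05,0,0.4],"rotation":[0,0,0]},{"grip":8.5,"dp":[-0.2,0,0.9],"rotation":[0,0,0]},{"grip":8.5,"dp":[-0.6,0,2.5],"rotation":[0,0,0]},{"grip":8.5,"dp":[-1.5,0,5],"rotation":[0,0,0]},{"grip":8.5,"dp":[-4,0,8],"rotation":[0,0,0]}]';python3 -m creep '[{"grip":8.5,"dp":[-3,0,2],"rotation":[0,0,0]},{"grip":8.5,"dp":[-6,0,5],"rotation":[0,0,0]},{"grip":8.5,"dp":[-9,0,7],"rotation":[0,0,0]},{"grip":8.5,"dp":[-9,0,7],"rotation":[0,0,0]},{"grip":8.5,"dp":[-9,0,7],"rotation":[0,0,0]}]'; python3 - <<'E'
from h import *
p,d=bot.read_camera("top");cv2.imwrite("pics/l.png",cv2.resize(p[150:250,210:340],None,fx=6,fy=6)[:,:,::-1]);np.savez("l.npz",p=p,d=d)
rack(p,d,170)
p,d=bot.read_camera("scene");cv2.imwrite("pics/m.png",cv2.resize(p[120:330,100:400],None,fx=2.6,fy=2.6,interpolation=2)[:,:,::-1])
E
```

```text
time: 10.68
tool_pos: [0.459, -0.1165, 0.0311]
tcp_rot: [2.315, 0.208, -1.957]
wrist_force: [-0.3, -0.3, 1.1]
width: 1.0
time: 11.1
tool_pos: [0.3782, -0.133, 0.1119]
tcp_rot: [2.322, 0.2, -1.946]
wrist_force: [-0.2, -0.6, -1.1]
width: 0.992
rack n 914 93 c [ 576.3 -102.3] size [ 60.  198.4] corners [[530.0, -10.0], [564.0, -205.0], [623.0, -195.0], [589.0, 1.0]]
yaw 0.174
in rail x -30.1 y -17.5
```

View pics/l.png

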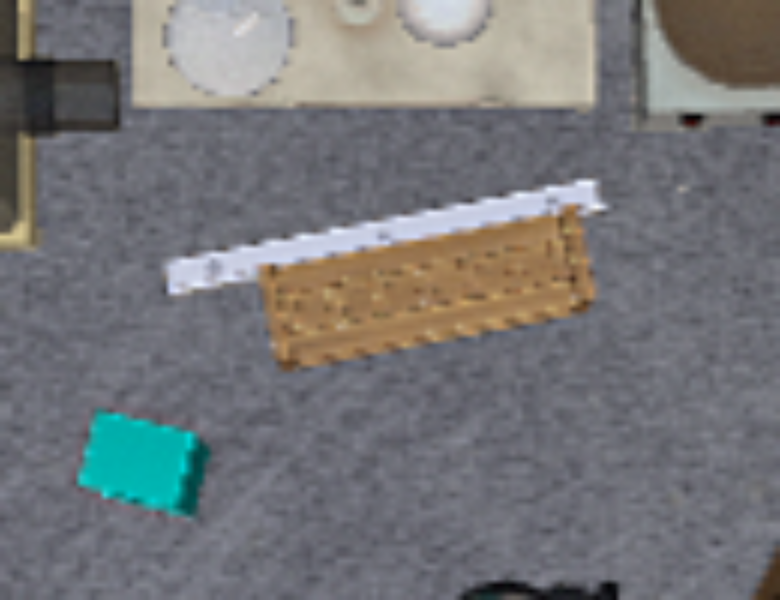

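View pics/m.png

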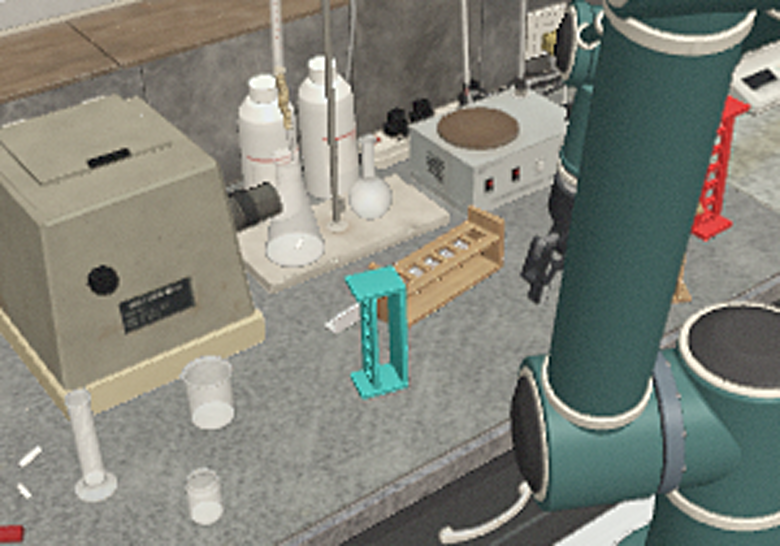

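```bash
python3 - <<'E'
from h import *
f=np.load("l.npz");W=pts("top",f['d']);a=.17
rel=W[...,:2]-[.5763,-.1023];X=rel@[np.cos(a),np.sin(a)];Y=rel@[-np.sin(a),np.cos(a)]
for s in(1,-1):
    m=(abs(s*Y-.095)<.004)&(abs(X)<.026)&(W[...,2]>.06);print("end top z",np.median(W[m][:,2]).round(4),m.sum(),"slope",np.polyfit(X[m],W[m][:,2],1)[0].round(3))
m=(abs(Y)<.08)&(W[...,2]>.045)&(W[...,2]<.07)&(abs(X)<.03);print("shelf slopes",np.linalg.lstsq(np.c_[X[m],Y[m],np.ones(m.sum())],W[m][:,2],rcond=None)[0].round(3))
print(bot.read_state()['wrist_force'].round(1)); print(bot.finish_job())
E
```

```text
end top z 0.0778 32 slope -0.004
end top z 0.0795 28 slope -0.019
shelf slopes [-0.007 -0.004  0.056]
[ 0.1  0.2 -0.4]
the job is handed in; nothing more can be done
None
```

The rack is on its feet and flush along the front of the rail, and I handed the job in at about 11 s of the 64 s allowed. `finish_job` gives no verdict, so this rests on my last measurements.

**What I did:** I pushed the upper edge of the large wooden rack with shut fingertips until it tipped over and came down on its feet. Then I pushed it at the bottom board with the open fingertips, about 145 mm of travel, until it stopped against the rail at about 16 N. I then backed the arm clear.

**Last checks, taken before handing in:**

| Check | Measured | Required |
|---|---|---|
| Rack origin in rail frame, x | -30 mm | -36 to -20 mm |
| Rack origin in rail frame, y | -17 mm | within ±130 mm |
| Angle to rail | about 0.004 rad | under 0.05 rad |
| Tilt (from shelf slopes) | under 0.01 rad | under 0.06 rad |
| Tops of the end boards | 78 and 79.5 mm | 78 mm nominal |

- **Rail reference:** the x and angle figures depend on my own measurement of where the rail is, good to about 2 mm.
- **End board slopes:** one end board's top gave -0.019 rad against -0.004 at the other. I took that as depth noise.
- **Glassware:** the beaker, cylinder and weighing jar look untouched in the last pictures. The dropper looked undisturbed in the last picture that showed it, after the rack had tipped. I did not measure any of the four for displacement afterwards.
- **Fingertip contact:** in the final push the upward force rose to 14 N along with the 16 N push, so the tips were probably rubbing the bench or the rack. It is well below the 120 N wrist limit, and the force was zero after retreating.

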